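Level the portion balance by moving one cup across

TASK

The two pans of the portion balance do not sit level: the large cup weighs as much as the three small ones together. Work out which single cup has to change sides, and move it to a free post of the other pan so that both sides balance, with every cup pressed fully home on a post, down on the pan, and the beam left swinging free and level. Press and pull gently, never with more than about 2 kg of force, and leave the other things on the table where they are.

Things in the scene. Friction and masses are not known exactly. Their poses are not given: they have to be found in the camera images.
- big_cup: The large steel portion cup with flat white lid, a plain upright cylinder 54 mm across and 60 mm high, about 210 g (within 1.5 %). Origin: centre of its underside; z up. In its underside is a blind hole 15.7 mm across and 26 mm deep, on its axis, which goes over a post of the balance. It weighs as much as the three small cups together.
- small_cup_0: One of three alike small ones: steel portion cup with flat white lid, a plain upright cylinder 38 mm across and 48 mm high, about 70 g (within 1.5 %). Origin: centre of its underside; z up. In its underside is a blind hole 15.7 mm across and 26 mm deep, on its axis, which goes over a post of the balance.
- small_cup_1: One of three alike small ones: steel portion cup with flat white lid, a plain upright cylinder 38 mm across and 48 mm high, about 70 g (within 1.5 %). Origin: centre of its underside; z up. In its underside is a blind hole 15.7 mm across and 26 mm deep, on its axis, which goes over a post of the balance.
- small_cup_2: One of three alike small ones: steel portion cup with flat white lid, a plain upright cylinder 38 mm across and 48 mm high, about 70 g (within 1.5 %). Origin: centre of its underside; z up. In its underside is a blind hole 15.7 mm across and 26 mm deep, on its axis, which goes over a post of the balance.
- beam (a joint): Tilt of the balance beam in rad: 0 = level, positive = left pan up. While the sides differ by a cup the heavy pan lies on its rest. Pivot along the balance's x, 75 mm above the table, weak centring spring (0.6 N m/rad). The posts lie 130 mm left and right of it. A rest stops each pan 3.5 to 12 mm below level (set differently each time, so feel for it); the other pan is then as far above level.
- rest_left_cap (a joint): Sprung black rubber cap, 18 mm across, of the height-adjustable rest on the table under the left pan: how far it is pressed down, in m. It gives 1 mm per 15 N; more than 1.4 mm (21 N) is too much. A push on this pan, or a pull on the other one, loads it.
- rest_right_cap (a joint): Sprung black rubber cap, 18 mm across, of the height-adjustable rest on the table under the right pan: how far it is pressed down, in m. It gives 1 mm per 15 N; more than 1.4 mm (21 N) is too much. A push on this pan, or a pull on the other one, loads it.
- balance: Grey foot of a two-pan portion balance, 150 x 105 mm, fixed to the table. Origin: under its centre; x away from the robot, y left at yaw 0. The beam carries a left (+y) and a right (-y) steel pan, each 195 mm (along x) by 68 mm with three posts 65 mm apart along x, upper face 63 mm above the table when level; a black needle hangs from the pivot in front of a white marked plate.
- left_post0 (a point): Foot of the front post of the left pan, at the pan's upper surface; moves with the beam. A cup fully home has its origin here. All posts: 14 mm thick, 24 mm high, top 6 mm tapered; two sprung brass balls 10 mm above the pan stand 2 mm out of the post and grip the hole of a cup.
- left_post1 (a point): Foot of the middle post of the left pan, at the pan's upper surface; moves with the beam. A cup fully home has its origin here. A cup set on any post stops on its balls about 13 mm above home; it takes a push of about 8 to 13 N, once the pan is down on its rest, to go over the balls and down on the pan.
- left_post2 (a point): Foot of the back post of the left pan, at the pan's upper surface; moves with the beam. A cup fully home has its origin here. Getting a cup off any post takes a pull of about 3 to 8 N (its pan first rises with it until the other pan is on its rest).
- right_post0 (a point): Foot of the front post of the right pan, at the pan's upper surface; moves with the beam. A cup fully home has its origin here.
- right_post1 (a point): Foot of the middle post of the right pan, at the pan's upper surface; moves with the beam. A cup fully home has its origin here.
- right_post2 (a point): Foot of the back post of the right pan, at the pan's upper surface; moves with the beam. A cup fully home has its origin here.
- jar_lid: Black jar lid, 71 mm across, 15 mm high. Bystander, loose; origin under its centre.
- nozzle_0: White piping nozzle, 28 mm across, 48 mm high. Bystander, loose; origin under its centre.
- tape_1: Roll of tan tape lying flat, 98 mm across, 25 mm high. Bystander, loose; origin under its centre.
- dial_timer: White kitchen timer, 64 mm across, 44 mm high. Bystander, loose; origin under its centre.

How it is judged:
By the outcome, as a careful person would: the job done as asked, in the order asked, and still so for the second after the job is handed in, with the robot touching nothing.
It also fails if it takes over 51 s, if anything falls off the work surface, if the arm or the gripper's body presses on something with over 40 N, if the wrist force passes 120 N, or if a joint passes its speed limit or range.

ROBOT

A 6-joint arm with a two-finger parallel gripper is mounted at the origin on a cart in front of the work surface, level with it; the furniture and walls round the work are solid. World frame = base frame: x ahead of the robot, y to its left, z up, the work surface at z = 0. Lengths are in m, angles in rad, forces in N, time in s.
With the tool pointing down it reaches from about 0.3 to 0.75 m from the base axis. Payload 8.5 kg.
Tool frame: the origin (TCP) lies on the centre line of the jaws, within the pads' length; the fingertips stand env.finger_overhang ahead of it and the grasp point (between the pads) is the TCP (env.finger_overhang is the distance from the TCP to the fingertips, in m); x points along the fingers, y is the direction in which the jaws open and shut, and the axes are right-handed (so a half turn about x gives the same grasp; the last joint's range is limited). The gripper opens to 88 mm and grips with 3 to 60 N. Pads are 18 mm wide; open, the fingers measure 123 mm over their backs; the gripper's body (75 mm by 187 mm) begins 45 mm behind the grasp point.
Start: joints at [-1.382, 0.381, 1.297, -0, 1.464, -0.215], TCP at [0.216, -0.506, 0.258] pointing down, gripper open.
Joint ranges: [-3.11, 3.11], [-0.89, 2.33], [0.22, 2.48], [-1.42, 4.56], [0.17, 2.85], [-2.88, 2.88]. Speed limits (rad/s): [2.39, 2.39, 3.14, 3.14, 3.14, 3.14].

INTERFACE

Orientations are given as a rotation vector (axis times angle).
In Python, from cell import env gives the robot as it stands. The module is installed in compiled form; this text tells all that it offers.
- The arm moves only by the tool step_arm, never from a script. Its argument "increments" is a list of rows, each a list of 6 numbers: the shift along the tool's x, y, z in units of 100 mm (1.0 is 100 mm), then the turn, a rotation vector about the tool's x, y, z in units of 90 degrees (1.0 is 90 degrees). In form: [[tx, ty, tz, ax, ay, az], ...]. A call has 1 to 10 rows; each row shifts and turns the commanded pose from where the row before left it, along the tool's axes as they then stand; what a row does not reach is not made up. A row lasts 1/10 s, in which the tool goes at most 50 mm and 8.59 degrees, less where a joint would pass 70% of its speed; a pose out of reach is approached as far as the arm can. A call with a number of a shift or a turn outside -1 to 1 is refused whole. A call with a gripper value outside its range is refused whole. "jaw" is the gripper command: -1 is fully open, 1 is shut, values between are in proportion, set as the call begins (left out, the last holds). The fingers move at their own pace and stop on an object; "force" is the grip in N (left out, the last holds). Time passes only in rows, so rows that do not move let the fingers close. It gives the time, the measured TCP pose, the force and the opening at its end, in the units of the state.
- env.read_state(): the state, without advancing time (a new reading comes with each control period).
- env.read_camera(name): name is "scene" or "top"; returns the picture (384x512x3 uint8, red, green, blue); there is no depth.
- env.camera_info(name): a dict with "intrinsics" (3x3 intrinsics, pixels), "T" (4x4, takes a point from camera to world coordinates). Camera axes: x right, y down, z forward; pixel columns grow to the right and rows downward; lengths in m; the calibration is good to about 2 mm. A picture is of the moment at which its call begins. camera_info takes no time and is no camera call.
- env.finish_job(): hands the job in, once; it reports no verdict.
The state is a dict: "clock": time; "qpos": joint angles; "joint_velocities": joint speeds; "joint_efforts": joint torques, N m; "eef_pos": TCP position; "tool_rot": TCP orientation; "wrist_force": force on the tool from outside, world axes, zero at the start; "moment": the same for the moment, N m; "finger_gap": opening from 0.0 (shut) to 1.0 (fully open).
Only numpy, scipy, OpenCV 4.12 (cv2) and the standard library are available. Lean on these libraries where they do the work, as an engineer would, in place of code of your own. Each camera call takes 0.05 s, during which the arm holds its last target.

## Working session

There is one attempt and no reset: what is moved stays moved. The work goes in short steps, Python scripts to look and compute and a tool call to move; the robot and the scene stay as the last step left them, time stands still between calls to the robot, and variables do not carry over. Pictures are saved under pics/ and viewed, and the job is handed in when it is done.

Besides the shell and the picture viewer there is one more tool, called as name([rows], argument=value, ...), one row to a line, values as JSON. step_arm: Moves the arm, as the interface text tells. Its arguments: {"type":"object","properties":{"increments":{"type":"array","items":{"type":"array","items":{"type":"number","minimum":-1,"maximum":1}}},"jaw":{"type":"number"},"force":{"type":"number"}},"required":["increments"]}

```bash
mkdir -p pics; python3 - <<'E'
from cell import env
import cv2
s=env.read_state();print(s);print(env.finger_overhang)
for n in("scene","top"):
    im=env.read_camera(n);cv2.imwrite(f"pics/{n}0.png",im[:,:,::-1]);i=env.camera_info(n);print(i)
E
```

```text
{'clock': 0.0, 'qpos': array([-1.38231261e+00,  3.81202129e-01,  1.29823951e+00, -6.46511271e-06,
        1.46359615e+00, -2.15312600e-01]), 'joint_velocities': array([-4.93518445e-04, -8.81665795e-05, -3.30271882e-05,  1.47358642e-04,
       -1.15673711e-03,  8.13729325e-04]), 'joint_efforts': array([ 2.90590024e-04, -4.37936783e+01, -2.24555916e+01,  7.13023706e-02,
        3.52626946e-02, -1.03447180e-04]), 'eef_pos': array([ 0.21604446, -0.50552299,  0.25714163]), 'tool_rot': array([ 1.99998761,  0.41084442, -1.99996115]), 'wrist_force': array([0.36608728, 0.68844696, 0.41687231]), 'moment': array([-0.00659301, -0.00527137, -0.05135771]), 'finger_gap': 1.0004845719939506}
0.019
{'intrinsics': array([[442.73140255,   0.        , 256.03275266],
       [  0.        , 442.73140255, 184.27028557],
       [  0.        ,   0.        ,   1.        ]]), 'T': array([[-0.73635678, -0.37825515,  0.56098283, -0.02674035],
       [-0.67630038,  0.38708687, -0.62672286,  0.6311931 ],
       [ 0.01991206, -0.84088453, -0.54084814,  0.63824754],
       [ 0.        ,  0.        ,  0.        ,  1.        ]])}
{'intrinsics': array([[477.3189509 ,   0.        , 252.48636998],
       [  0.        , 477.3189509 , 186.35519017],
       [  0.        ,   0.        ,   1.        ]]), 'T': array([[-0.0227987 , -0.99688637,  0.07548366,  0.44878632],
       [-0.99967829,  0.02357161,  0.00936432, -0.00939859],
       [-0.01111444, -0.07524588, -0.99710307,  1.15825938],
       [ 0.        ,  0.        ,  0.        ,  1.        ]])}
```

View pics/scene0.png

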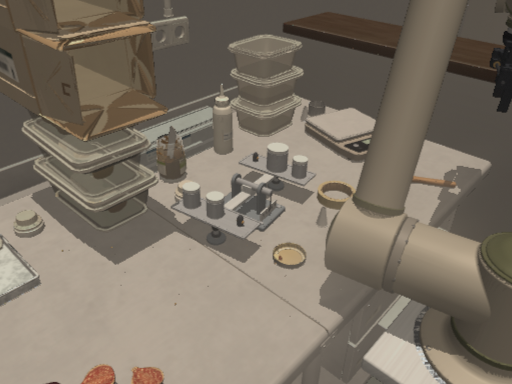

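View pics/top0.png

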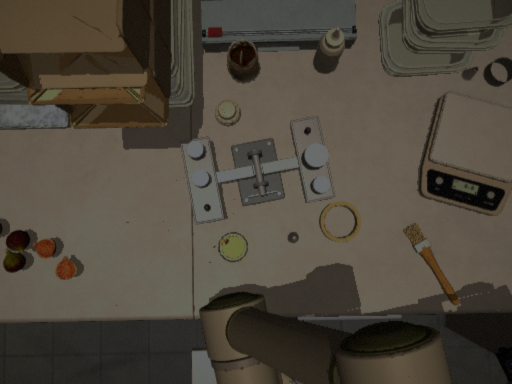

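```bash
python3 - <<'E'
import cv2
t=cv2.imread("pics/top0.png");s=cv2.imread("pics/scene0.png")
cv2.imwrite("pics/t1.png",cv2.resize(t[100:240,170:370],None,fx=4,fy=4,interpolation=cv2.INTER_CUBIC))
cv2.imwrite("pics/s1.png",cv2.resize(s[130:250,165:325],None,fx=5,fy=5,interpolation=cv2.INTER_CUBIC))
E
```

```text
(no output)
```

View pics/t1.png

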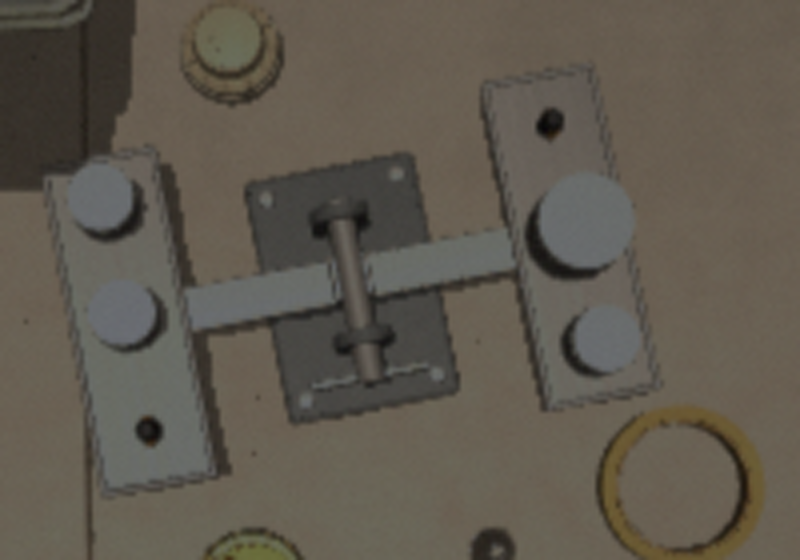

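View pics/s1.png

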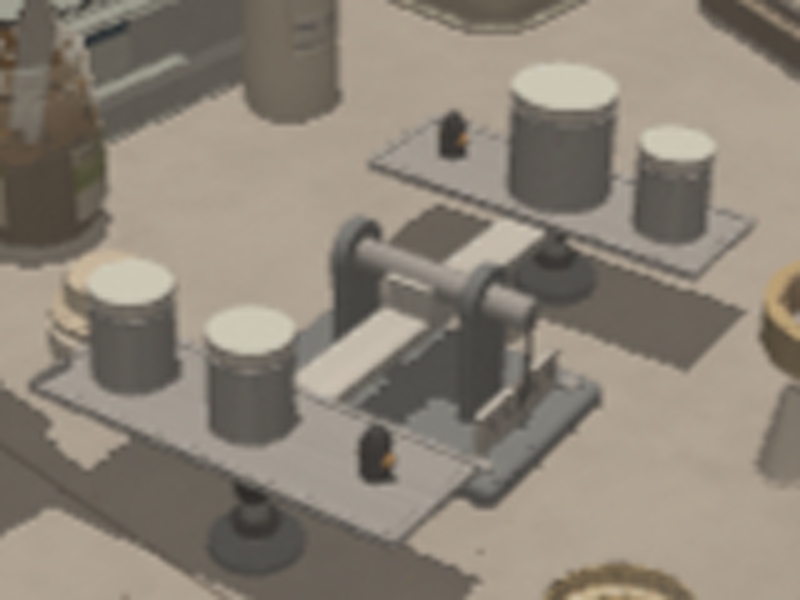

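```bash
cat > h.py <<'E'
import numpy as np, cv2
from cell import env
from scipy.optimize import least_squares
C={n:env.camera_info(n) for n in("scene","top")}
def proj(n,P):
    c=C[n];T=np.linalg.inv(c["T"]);p=(T[:3,:3]@np.atleast_2d(P).T+T[:3,3:]);q=c["intrinsics"]@p
    return (q[:2]/q[2]).T
# post (side,+1 left; idx), height above pan
def world(par,side,idx,h):
    x,y,yaw,t=par
    b=np.array([(idx-1)*.065, side*.130, -0.012+h])
    ct,st=np.cos(t),np.sin(t)   # positive = left up
    yy=b[1]*ct-b[2]*st; zz=b[1]*st+b[2]*ct+.075
    c,s=np.cos(yaw),np.sin(yaw)
    return np.array([x+c*b[0]-s*yy, y+s*b[0]+c*yy, zz])
E
cat > fit.py <<'E'
from h import *
obs=[(1,2,.048),(1,1,.048),(1,0,.024),(-1,2,.024),(-1,1,.060),(-1,0,.048)]
top=np.array([(102,199),(123,313),(149,428),(550,121),(585,221),(605,339)],float)
sc=np.array([(131,282),(251,331),(376,430),(453,116),(564,88),(676,145)],float)
top=(top+.5)/4-.5+[170,100]; sc=(sc+.5)/5-.5+[165,130]
def res(p,use):
    W=np.array([world(p[:4],*o) for o in obs]);r=[]
    if 't' in use:r.append(proj("top",W)-top)
    if 's' in use:r.append(proj("scene",W)-sc)
    return np.concatenate(r).ravel()
for u in('t','s','ts'):
    f=least_squares(res,[.5,0,0,.05],args=(u,));print(u,f.x,f.x[3]*130,np.round(f.fun,1))
p=f.x
for s in(1,-1):
    for i in range(3):print(s,i,world(p,s,i,0))
E
python3 fit.py
```

```text
t [ 0.57086061 -0.01056261  0.17684634  0.09129394] 11.868212695173284 [-0.4 -0.6 -0.  -0.1 -0.7  0.9  0.1 -0.1  0.5  0.   0.5 -0.2]
s [ 0.5687248  -0.00695254  0.17397368  0.04294706] 5.583118087333485 [-0.3  0.1 -0.1 -0.1  0.3  0.  -0.1  0.   0.1 -0.1  0.2  0. ]
ts [ 0.5708061  -0.01020091  0.1716871   0.03779327] 4.913124512040813 [-1.1 -0.2 -0.9  0.1 -1.2  0.9  0.4 -0.3 -0.1  0.1  0.   0.   0.1 -0.6
  0.1 -0.9  0.5 -0.8  0.3 -0.9  0.4 -1.   0.4 -0.9]
1 0 [0.48449029 0.10713818 0.06792052]
1 1 [0.54853466 0.1182431  0.06792052]
1 2 [0.61257902 0.12934802 0.06792052]
-1 0 [ 0.52887824 -0.14885635  0.05809661]
-1 1 [ 0.59292261 -0.13775143  0.05809661]
-1 2 [ 0.65696697 -0.12664652  0.05809661]
```

```bash
cat >> fit.py <<'E'
print('---')
def res2(q):
    p=q[:4];W=np.array([world(p,*o) for o in obs])
    return np.concatenate([((proj("top",W+q[4:7])-top)/.4).ravel(),((proj("scene",W+q[7:10])-sc)/.2).ravel(),q[4:]/.0015])
f=least_squares(res2,np.r_[p,np.zeros(6)],x_scale=.01)
J=np.linalg.inv(f.jac.T@f.jac)
print(np.round(f.x,4),np.sqrt(np.diag(J))[:4]);p=f.x[:4]
for s in(1,-1):
    for i in range(3):print(s,i,world(p,s,i,0))
np.save("p.npy",p)
from scipy.spatial.transform import Rotation as R
S=env.read_state();M=R.from_rotvec(S["tool_rot"]).as_matrix();print(M)
E
python3 fit.py|sed -n '/---/,$p'
```

```text
---
[ 0.5713 -0.0105  0.1718  0.0403  0.     -0.0008 -0.0025 -0.      0.0008
 -0.0023] [0.00118189 0.00119349 0.00151577 0.00199738]
1 0 [0.48495239 0.10687671 0.06825137]
1 1 [0.54899512 0.11799107 0.06825137]
1 2 [0.61303785 0.12910542 0.06825137]
-1 0 [ 0.52937365 -0.14908589  0.05776815]
-1 1 [ 0.59341638 -0.13797153  0.05776815]
-1 2 [ 0.65745911 -0.12685718  0.05776815]
[[-2.65589531e-04  3.92893581e-01 -9.19583908e-01]
 [ 1.26872182e-03 -9.19583068e-01 -3.92893588e-01]
 [-9.99999160e-01 -1.27104459e-03 -2.54241024e-04]]
```

step_arm([
  [0,0,0,0.073,0,0],
  [0,0,0,0.073,0,0],
], jaw=-1)

```text
clock: 0.3
eef_pos: [0.2161, -0.5056, 0.2574]
tool_rot: [2.133, 0.183, -2.133]
wrist_force: [-0.5, 1.1, -0.1]
finger_gap: 0.993
```

step_arm([
  [0,-0.29,-0.37,0,0,0],
  [0,-0.29,-0.37,0,0,0],
  [0,-0.29,-0.37,0,0,0],
  [0,-0.29,-0.37,0,0,0],
  [0,-0.29,-0.37,0,0,0],
  [0,-0.29,-0.37,0,0,0],
  [0,-0.29,-0.37,0,0,0],
  [0,-0.29,-0.37,0,0,0],
  [0,-0.29,-0.37,0,0,0],
  [0,-0.29,-0.37,0,0,0],
])

```text
clock: 1.3
eef_pos: [0.5311, -0.1541, 0.2575]
tool_rot: [2.13, 0.187, -2.131]
wrist_force: [-0.0, -1.0, -0.4]
finger_gap: 1.003
```

```bash
cat > st.py <<'E'
from h import *
from scipy.spatial.transform import Rotation as R
import sys
def go(tgt,yaw=.174,roll=0.):
    S=env.read_state();M=R.from_rotvec(S["tool_rot"]).as_matrix();d=np.array(tgt)-S["eef_pos"]
    print("t",round(S["clock"],2),"pos",np.round(S["eef_pos"],4),"F",np.round(S["wrist_force"],2),"gap",round(S["finger_gap"]*88,1))
    print("tooly",np.round(M[:,1],4),"x",np.round(M[:,0],4),"move units",np.round(M.T@d*10,3))
    c,s=np.cos(yaw),np.sin(yaw)
    Y=np.array([s,-c,0]);X=np.array([0,0,-1.]);D=np.c_[X,Y,np.cross(X,Y)]
    D=R.from_rotvec(np.array([c,s,0])*roll).as_matrix()@D
    print("rot units",np.round(R.from_matrix(M.T@D).as_rotvec()/(np.pi/2),4))
if __name__=="__main__":go([float(a) for a in sys.argv[1:4]],roll=float(sys.argv[4]) if len(sys.argv)>4 else 0)
E
python3 st.py .529 -.149 .24
```

```text
t 1.3 pos [ 0.5311 -0.1541  0.2575] F [-0.04 -1.   -0.36] gap 88.2
tooly [ 1.736e-01 -9.848e-01 -3.000e-04] x [-5.e-04  2.e-04 -1.e+00] move units [ 0.175 -0.054  0.012]
rot units [0.0003 0.0003 0.0002]
```

```bash
python3 - <<'E'
from h import *; from st import go
p=np.load("p.npy");w=world(p,-1,0,.030);print(w);go(w,roll=.04)
E
```

```text
[ 0.52958048 -0.15027768  0.08774376]
t 1.3 pos [ 0.5311 -0.1541  0.2575] F [-0.04 -1.   -0.36] gap 88.2
tooly [ 1.736e-01 -9.848e-01 -3.000e-04] x [-5.e-04  2.e-04 -1.e+00] move units [ 1.698 -0.04   0.008]
rot units [ 0.0003  0.0003 -0.0253]
```

step_arm([
  [0.4,-0.01,0.002,0,0,0],
  [0.4,-0.01,0.002,0,0,0],
  [0.4,-0.01,0.002,0,0,0],
  [0.3,-0.01,0.002,0,0,0],
  [0.2,0,0,0,0,0],
  [0,0,0,0,0,-0.025],
  [0,0,0,0,0,0],
])

```text
clock: 2.0
eef_pos: [0.5285, -0.1524, 0.0869]
tool_rot: [2.144, 0.231, -2.154]
wrist_force: [0.1, 0.4, 0.4]
finger_gap: 1.001
```

```bash
python3 st.py 0.5296 -0.1503 0.0877 .04; python3 - <<'E'
from h import *
for n,(x,y) in(("scene",(240,110)),("top",(260,110))):
    im=env.read_camera(n)[y:y+120,x:x+130,::-1];cv2.imwrite(f"pics/{n}2.png",cv2.resize(im,None,fx=4,fy=4,interpolation=cv2.INTER_CUBIC))
E
```

```text
t 2.0 pos [ 0.5285 -0.1524  0.0869] F [0.15 0.39 0.45] gap 88.1
tooly [ 0.1728 -0.9841 -0.0406] x [-0.0082  0.0398 -0.9992] move units [-0.007 -0.02  -0.014]
rot units [-0.0001  0.0007  0.0004]
```

View pics/scene2.png

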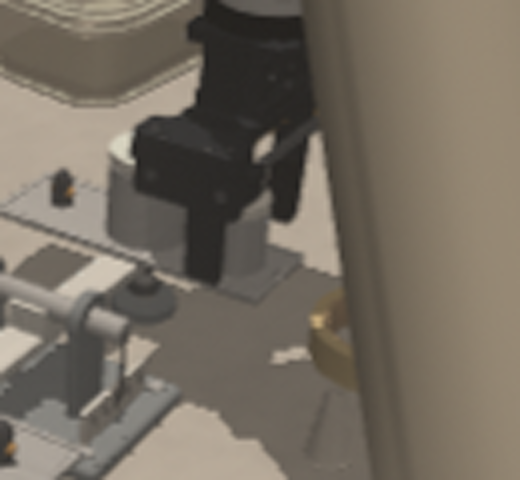

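View pics/top2.png

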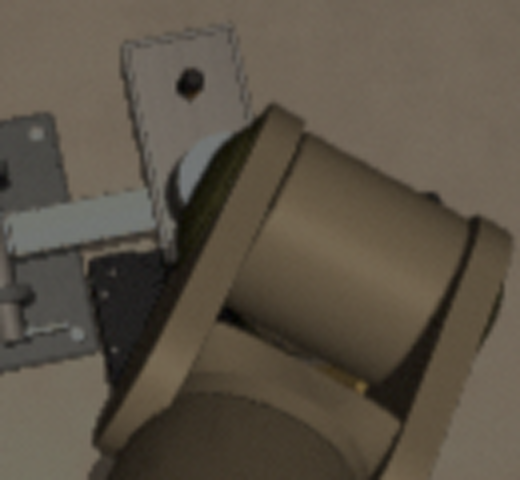

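step_arm([
  [-0.007,-0.02,-0.014,0,0,0],
  [0,0,0,0,0,0],
  [0,0,0,0,0,0],
  [0,0,0,0,0,0],
  [0,0,0,0,0,0],
  [0,0,0,0,0,0],
], jaw=0.05, force=5)

```text
clock: 2.7
eef_pos: [0.5297, -0.15, 0.0885]
tool_rot: [2.144, 0.23, -2.151]
wrist_force: [-0.6, -0.4, 0.3]
finger_gap: 0.489
```

step_arm([
  [0,0,0,0,0,0],
  [0,0,0,0,0,0],
  [0,0,0,0,0,0],
  [0,0,0,0,0,0],
  [0,0,0,0,0,0],
], jaw=0.4)

```text
clock: 3.2
eef_pos: [0.5298, -0.1499, 0.0886]
tool_rot: [2.144, 0.23, -2.151]
wrist_force: [0.6, 2.0, 2.7]
finger_gap: 0.425
```

step_arm([
  [0,-0.006,0,0,0,0],
  [0,0,0,0,0,0],
])

```text
clock: 3.4
eef_pos: [0.5297, -0.1496, 0.0886]
tool_rot: [2.144, 0.229, -2.151]
wrist_force: [0.3, -0.4, 1.7]
finger_gap: 0.423
```

step_arm([
  [0,-0.006,0,0,0,0],
  [0,0,0,0,0,0],
])

```text
clock: 3.6
eef_pos: [0.5297, -0.1493, 0.0887]
tool_rot: [2.144, 0.229, -2.15]
wrist_force: [-0.0, -4.2, 1.4]
finger_gap: 0.422
```

step_arm([
  [0,0.005,0,0,0,0],
  [0,0,0,0,0,0],
  [0,0,0,0,0,0],
], force=25, jaw=1)

```text
clock: 3.9
eef_pos: [0.5296, -0.1493, 0.0886]
tool_rot: [2.144, 0.23, -2.151]
wrist_force: [0.4, -2.2, 1.8]
finger_gap: 0.411
```

step_arm([
  [-0.02,0,0,0,0,0],
  [-0.02,0,0,0,0,0],
])

```text
clock: 4.1
eef_pos: [0.5295, -0.1493, 0.0923]
tool_rot: [2.144, 0.231, -2.152]
wrist_force: [1.2, -1.8, -2.5]
finger_gap: 0.413
```

step_arm([
  [0,-0.005,0,0,0,0.02],
  [-0.02,-0.002,0,0,0,0.01],
  [0,0,0,0,0,0],
])

```text
clock: 4.4
eef_pos: [0.5293, -0.1482, 0.0948]
tool_rot: [2.126, 0.178, -2.125]
wrist_force: [-0.2, -0.0, -0.8]
finger_gap: 0.41
```

step_arm([
  [-0.02,-0.002,0,0,0,0.01],
  [0,0,0,0,0,0],
])

```text
clock: 4.6
eef_pos: [0.5293, -0.1481, 0.0967]
tool_rot: [2.121, 0.16, -2.117]
wrist_force: [0.1, 0.7, -1.6]
finger_gap: 0.408
```

step_arm([
  [-0.01,-0.001,0,0,0,0.005],
  [-0.01,-0.001,0,0,0,0.005],
  [0,0,0,0,0,0],
])

```text
clock: 4.9
eef_pos: [0.5293, -0.148, 0.0986]
tool_rot: [2.116, 0.143, -2.109]
wrist_force: [0.2, 1.5, -1.5]
finger_gap: 0.411
```

step_arm([
  [-0.01,-0.001,0,0,0,0.005],
  [0,0,0,0,0,0],
])

```text
clock: 5.1
eef_pos: [0.5293, -0.1479, 0.0996]
tool_rot: [2.113, 0.135, -2.104]
wrist_force: [0.5, 3.1, -1.5]
finger_gap: 0.414
```

step_arm([
  [-0.01,-0.001,0,0,0,0.005],
  [0,0,0,0,0,0],
])

```text
clock: 5.3
eef_pos: [0.5294, -0.1481, 0.1007]
tool_rot: [2.11, 0.126, -2.099]
wrist_force: [-1.3, 0.6, -2.0]
finger_gap: 0.411
```

```bash
cat > look.py <<'E'
from h import *
import sys
im=env.read_camera("scene")[130:250,165:325,::-1];cv2.imwrite(sys.argv[1],cv2.resize(im,None,fx=5,fy=5,interpolation=cv2.INTER_CUBIC))
E
python3 look.py pics/s3.png
```

```text
(no output)
```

View pics/s3.png

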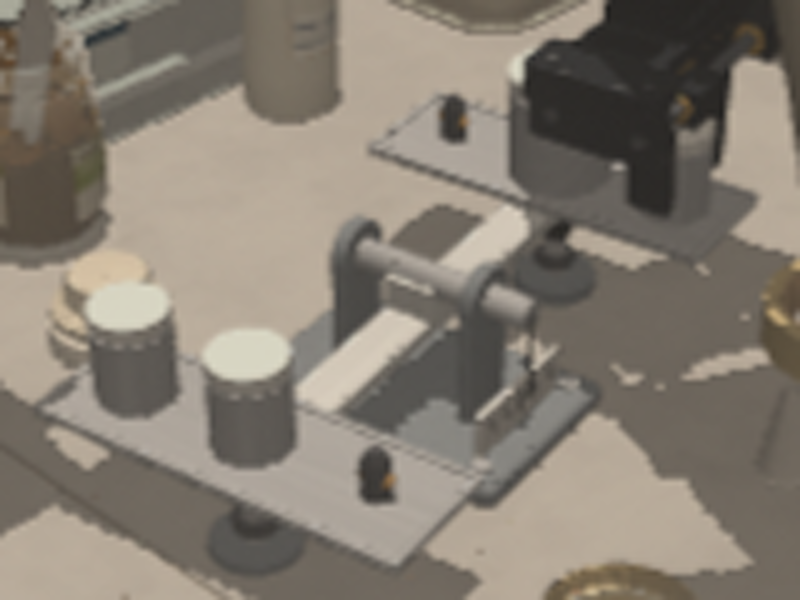

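step_arm([
  [-0.01,-0.001,0,0,0,0.003],
  [0,0,0,0,0,0],
])

```text
clock: 5.55
eef_pos: [0.5294, -0.1479, 0.1017]
tool_rot: [2.108, 0.121, -2.097]
wrist_force: [-1.5, 1.5, -2.0]
finger_gap: 0.409
```

step_arm([
  [-0.01,0,0,0,0,0.0],
  [0,0,0,0,0,0],
])

```text
clock: 5.75
eef_pos: [0.5294, -0.1479, 0.1027]
tool_rot: [2.108, 0.121, -2.097]
wrist_force: [0.1, 1.1, -1.4]
finger_gap: 0.414
```

step_arm([
  [-0.01,0,0,0,0,0.0],
  [0,0,0,0,0,0],
])

```text
clock: 5.95
eef_pos: [0.5292, -0.1478, 0.1034]
tool_rot: [2.108, 0.121, -2.098]
wrist_force: [0.7, -0.8, -4.3]
finger_gap: 0.411
```

step_arm([
  [-0.006,0,0,0,0,0.0],
  [0,0,0,0,0,0],
])

```text
clock: 6.15
eef_pos: [0.5292, -0.1477, 0.104]
tool_rot: [2.108, 0.121, -2.098]
wrist_force: [0.7, -0.3, -6.5]
finger_gap: 0.414
```

step_arm([
  [-0.006,0,0,0,0,0.0],
  [0,0,0,0,0,0],
])

```text
clock: 6.35
eef_pos: [0.5293, -0.1476, 0.1048]
tool_rot: [2.108, 0.121, -2.097]
wrist_force: [0.5, 0.5, -3.2]
finger_gap: 0.409
```

```bash
python3 st.py 0.5296 -0.1503 0.0877 0;python3 look.py pics/s4.png
```

```text
t 6.35 pos [ 0.5293 -0.1476  0.1048] F [ 0.55  0.45 -3.23] gap 36.0
tooly [ 0.1733 -0.9831  0.0596] x [ 0.0104 -0.0587 -0.9982] move units [0.173 0.017 0.002]
rot units [ 0.0003 -0.     -0.0379]
```

View pics/s4.png

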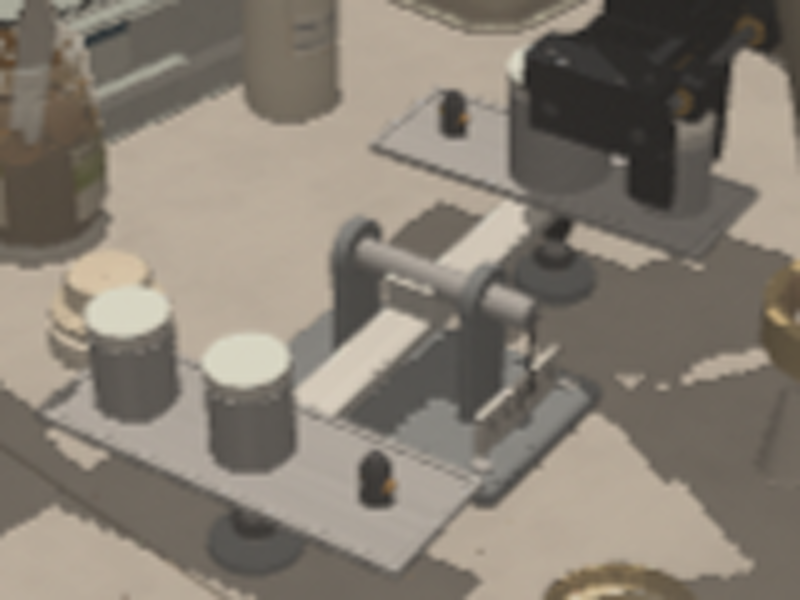

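step_arm([
  [-0.01,0,0,0,0,0.0],
  [0,0,0,0,0,0],
])

```text
clock: 6.6
eef_pos: [0.5293, -0.1475, 0.1058]
tool_rot: [2.108, 0.121, -2.097]
wrist_force: [1.3, 1.3, -5.0]
finger_gap: 0.411
```

step_arm([
  [-0.01,0,0,0,0,0.0],
  [-0.01,0,0,0,0,0],
])

```text
clock: 6.8
eef_pos: [0.5292, -0.1474, 0.1077]
tool_rot: [2.108, 0.121, -2.098]
wrist_force: [1.3, 0.5, -4.3]
finger_gap: 0.409
```

step_arm([
  [-0.01,0,0,0,0,0.0],
  [-0.01,0,0,0,0,0],
])

```text
clock: 7.0
eef_pos: [0.5292, -0.1473, 0.1098]
tool_rot: [2.108, 0.121, -2.097]
wrist_force: [0.2, -0.3, -6.4]
finger_gap: 0.411
```

```bash
python3 look.py pics/s5.png
```

```text
(no output)
```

View pics/s5.png

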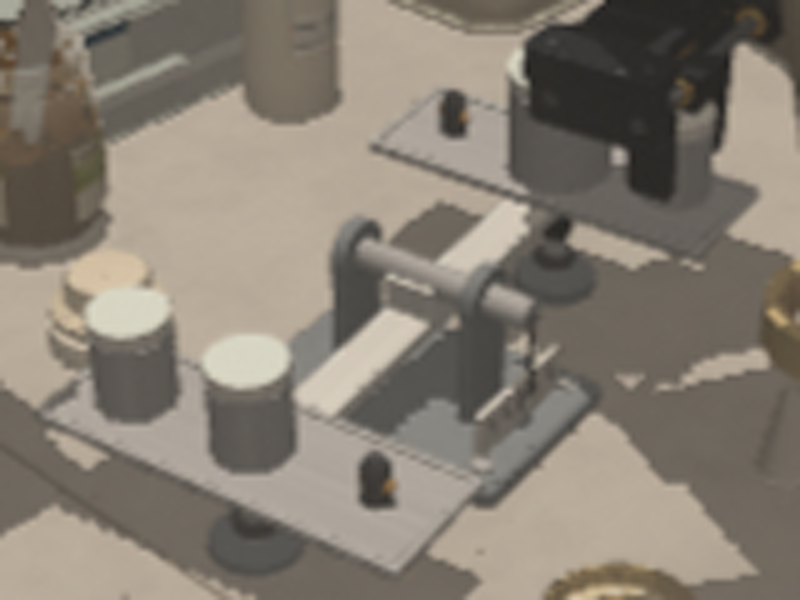

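```bash
python3 - <<'E'
import cv2,numpy as np
a=[cv2.imread(f"pics/s{i}.png")[60:270,540:780] for i in(3,4,5)]
o=cv2.resize(np.hstack(a),None,fx=1.1,fy=1.6);o=cv2.convertScaleAbs(o,alpha=1.6,beta=10);cv2.imwrite("pics/c.png",o)
E
```

```text
(no output)
```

View pics/c.png

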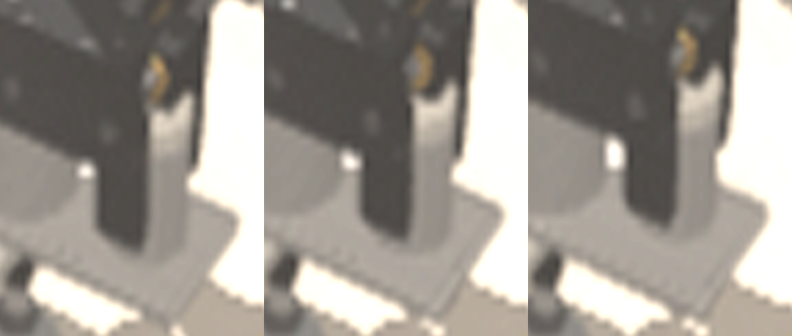

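step_arm([
  [-0.015,0,0,0,0,0],
  [-0.015,0,0,0,0,0],
  [0,0,0,0,0,0],
])

```text
clock: 7.35
eef_pos: [0.5296, -0.1474, 0.1135]
tool_rot: [2.109, 0.12, -2.095]
wrist_force: [0.4, -0.3, -1.2]
finger_gap: 0.413
```

step_arm([
  [-0.015,0,0,0,0,0],
  [-0.015,0,0,0,0,0],
  [0,0,0,0,0,0],
])

```text
clock: 7.65
eef_pos: [0.5293, -0.147, 0.1161]
tool_rot: [2.109, 0.121, -2.096]
wrist_force: [-0.0, -0.9, -0.6]
finger_gap: 0.413
```

step_arm([
  [-0.015,0,0,0,0,0],
  [-0.015,0,0,0,0,0],
  [0,0,0,0,0,0],
])

```text
clock: 7.95
eef_pos: [0.5292, -0.1468, 0.1189]
tool_rot: [2.109, 0.121, -2.097]
wrist_force: [-0.7, 0.1, -0.8]
finger_gap: 0.41
```

step_arm([
  [-0.04,0.004,0,0,0,-0.008],
  [-0.04,0.004,0,0,0,-0.008],
  [-0.06,0.003,0,0,0,-0.008],
  [-0.1,0.002,0,0,0,-0.008],
  [-0.2,0,0,0,0,-0.006],
  [-0.3,0,0,0,0,0],
  [-0.2,0,0,0,0,0],
  [0,0,0,0,0,0],
])

```text
clock: 8.75
eef_pos: [0.5301, -0.1476, 0.2156]
tool_rot: [2.134, 0.183, -2.124]
wrist_force: [-0.3, 0.0, -0.6]
finger_gap: 0.416
```

```bash
python3 st.py 0.485 0.107 0.2 0;python3 look.py pics/s6.png
```

```text
t 8.75 pos [ 0.5301 -0.1476  0.2156] F [-0.34  0.02 -0.58] gap 36.6
tooly [ 0.1735 -0.9848  0.0031] x [ 0.0052 -0.0023 -1.    ] move units [ 0.148 -2.586  0.003]
rot units [ 0.0003 -0.003  -0.002 ]
```

View pics/s6.png

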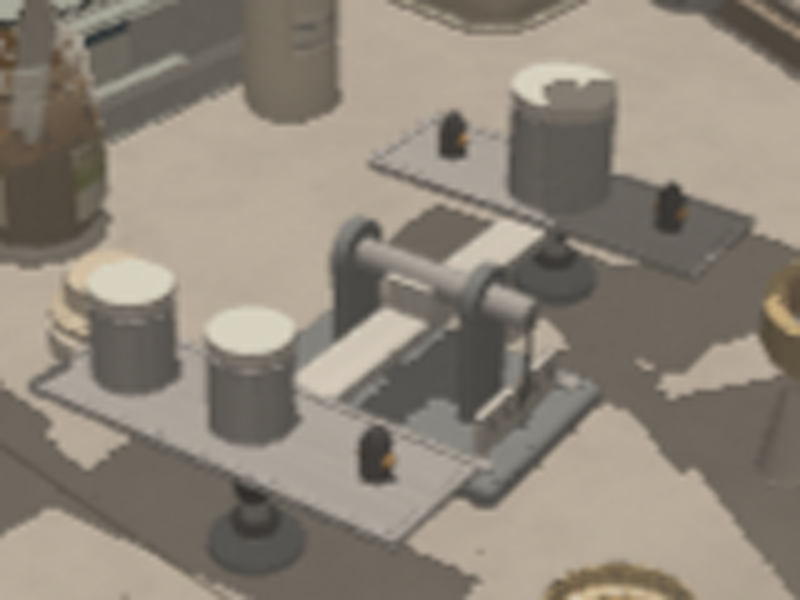

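step_arm([
  [0,0,0,0,-0.003,-0.002],
  [0,-0.43,0,0,0,0],
  [0,-0.43,0,0,0,0],
  [0,-0.43,0,0,0,0],
  [0,-0.43,0,0,0,0],
  [0,-0.43,0,0,0,0],
  [0,-0.43,0,0,0,0],
  [0.3,0,0,0,0,0],
  [0.3,0,0,0,0,0],
  [0.1,0,0,0,0,0],
])

```text
clock: 9.8
eef_pos: [0.4823, 0.1075, 0.1403]
tool_rot: [2.119, 0.191, -2.144]
wrist_force: [-0.3, -0.7, -0.3]
finger_gap: 0.415
```

step_arm([
  [0,0,0,0,0,0],
])

```text
clock: 9.9
eef_pos: [0.4833, 0.107, 0.142]
tool_rot: [2.122, 0.19, -2.142]
wrist_force: [0.5, -0.4, -0.8]
finger_gap: 0.411
```

```bash
python3 st.py 0.4846 0.1067 0.13 0;python3 look.py pics/s7.png
```

```text
t 9.9 pos [0.4833 0.107  0.142 ] F [ 0.51 -0.45 -0.81] gap 36.2
tooly [ 0.1732 -0.9849 -0.004 ] x [-0.0095  0.0024 -1.    ] move units [ 0.12   0.006 -0.013]
rot units [0.0001 0.0057 0.0026]
```

View pics/s7.png

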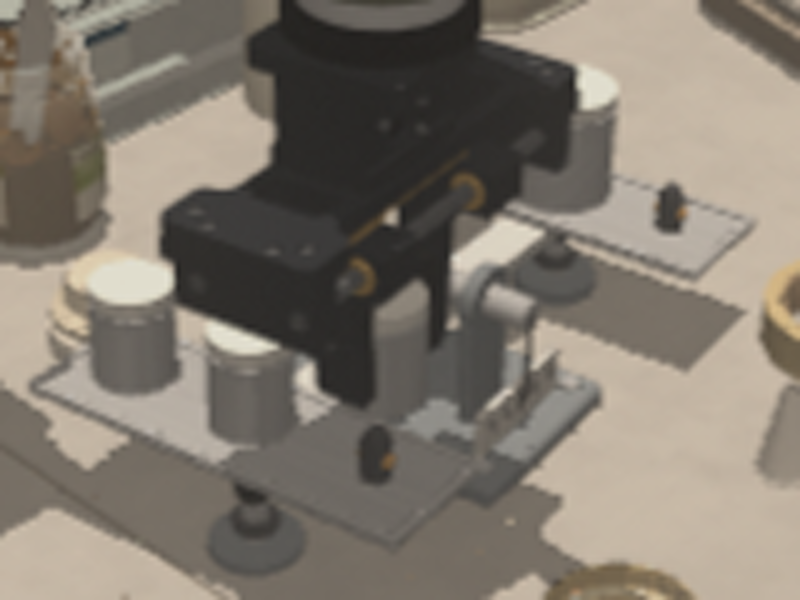

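step_arm([
  [0,0,0,0,0,0],
  [0,0,0,0,0,0],
])

```text
clock: 10.15
eef_pos: [0.4846, 0.107, 0.1446]
tool_rot: [2.128, 0.189, -2.135]
wrist_force: [-0.3, 0.2, -0.4]
finger_gap: 0.412
```

```bash
python3 st.py 0.4846 0.1067 0.13 0; python3 - <<'E'
from h import *
p=np.load("p.npy")
f=lambda P:((proj("scene",P)-[165,130])+.5)*5-.5
print(f([.4833,.107,.111]),f([.4833,.107,.159]),f(world(p,1,0,.024)))
print((f([.4833-.019*0.745,.107-.019*.667,.111]),f([.4833+.019*0.745,.107+.019*.667,.111])))
E
```

```text
t 10.15 pos [0.4846 0.107  0.1446] F [-0.27  0.21 -0.41] gap 36.3
tooly [ 0.1732 -0.9849 -0.0028] x [-0.0032  0.0023 -1.    ] move units [ 0.146  0.003 -0.   ]
rot units [0.0001 0.0018 0.0018]
[[379.52596121 390.25898065]] [[379.640666   291.48476399]] [[378.14511635 424.37943132]]
(array([[426.2536805 , 391.36249386]]), array([[332.79806049, 389.15546315]]))
```

step_arm([
  [0.1,0,0,0,0.0018,0.0018],
  [0.08,0.003,0,0,0,0],
  [0,0,0,0,0,0],
  [0,0,0,0,0,0],
])

```text
clock: 10.55
eef_pos: [0.4842, 0.1068, 0.1258]
tool_rot: [2.128, 0.186, -2.132]
wrist_force: [-0.4, -0.1, -0.4]
finger_gap: 0.412
```

step_arm([
  [0.02,0,0,0,0,0],
  [0.02,0,0,0,0,0],
  [0,0,0,0,0,0],
])

```text
clock: 10.85
eef_pos: [0.484, 0.1069, 0.1214]
tool_rot: [2.128, 0.187, -2.133]
wrist_force: [-0.7, 0.3, -0.3]
finger_gap: 0.413
```

```bash
python3 st.py 0.4846 0.1067 0.13 0;python3 look.py pics/s8.png
```

```text
t 10.85 pos [0.484  0.1069 0.1214] F [-0.73  0.29 -0.34] gap 36.3
tooly [ 1.736e-01 -9.848e-01 -4.000e-04] x [-0.0022  0.     -1.    ] move units [-0.086  0.003 -0.006]
rot units [0.0003 0.0014 0.0003]
```

View pics/s8.png

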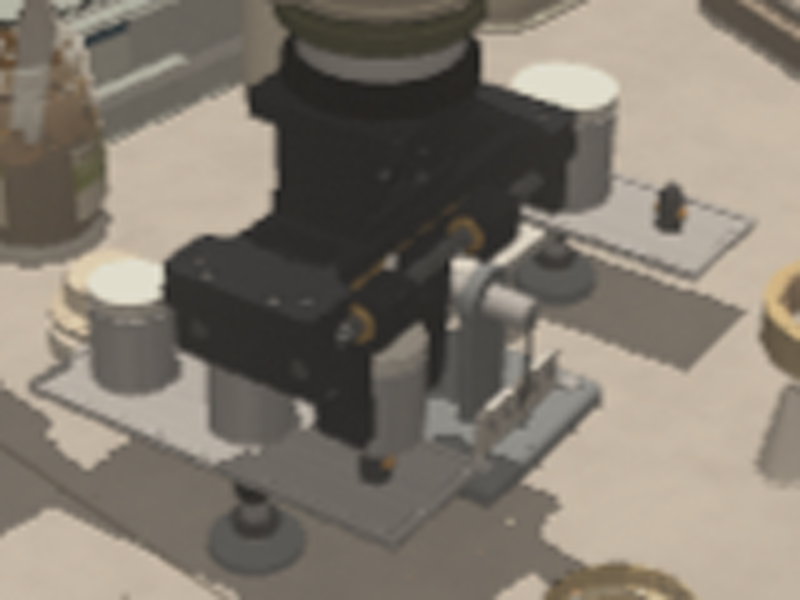

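step_arm([
  [0.02,0,-0.006,0,0.001,0],
  [0,0,0,0,0,0],
])

```text
clock: 11.1
eef_pos: [0.4846, 0.107, 0.1194]
tool_rot: [2.13, 0.187, -2.131]
wrist_force: [-0.4, -1.1, -1.3]
finger_gap: 0.413
```

step_arm([
  [0.02,0,0,0,0,0],
  [0,0,0,0,0,0],
])

```text
clock: 11.3
eef_pos: [0.4845, 0.107, 0.1173]
tool_rot: [2.13, 0.187, -2.131]
wrist_force: [-0.4, 0.2, -0.8]
finger_gap: 0.409
```

step_arm([
  [0.02,0,0,0,0,0],
  [0,0,0,0,0,0],
])

```text
clock: 11.5
eef_pos: [0.4845, 0.107, 0.1153]
tool_rot: [2.13, 0.187, -2.131]
wrist_force: [0.2, 0.4, -0.3]
finger_gap: 0.412
```

```bash
python3 look.py pics/s9.png
```

```text
(no output)
```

View pics/s9.png

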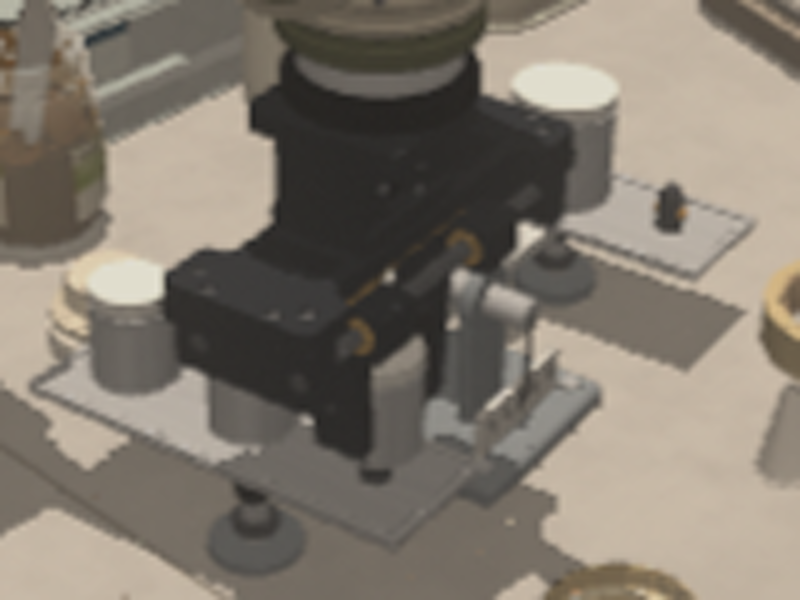

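step_arm([
  [0.02,0,0,0,0,0],
  [0.015,0,0,0,0,0],
  [0,0,0,0,0,0],
])

```text
clock: 11.85
eef_pos: [0.4845, 0.107, 0.1118]
tool_rot: [2.13, 0.187, -2.131]
wrist_force: [0.7, -0.1, -1.3]
finger_gap: 0.41
```

step_arm([
  [0.02,-0.005,0,0,0,0.01],
  [0,0,0,0,0,0],
])

```text
clock: 12.05
eef_pos: [0.4845, 0.1077, 0.1099]
tool_rot: [2.124, 0.169, -2.122]
wrist_force: [0.9, 0.6, -1.0]
finger_gap: 0.41
```

step_arm([
  [0.02,-0.005,0,0,0,0.01],
  [0,0,0,0,0,0],
])

```text
clock: 12.25
eef_pos: [0.4844, 0.1082, 0.1079]
tool_rot: [2.118, 0.152, -2.113]
wrist_force: [-0.8, 0.0, 0.1]
finger_gap: 0.414
```

```bash
python3 look.py pics/s10.png
```

```text
(no output)
```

View pics/s10.png

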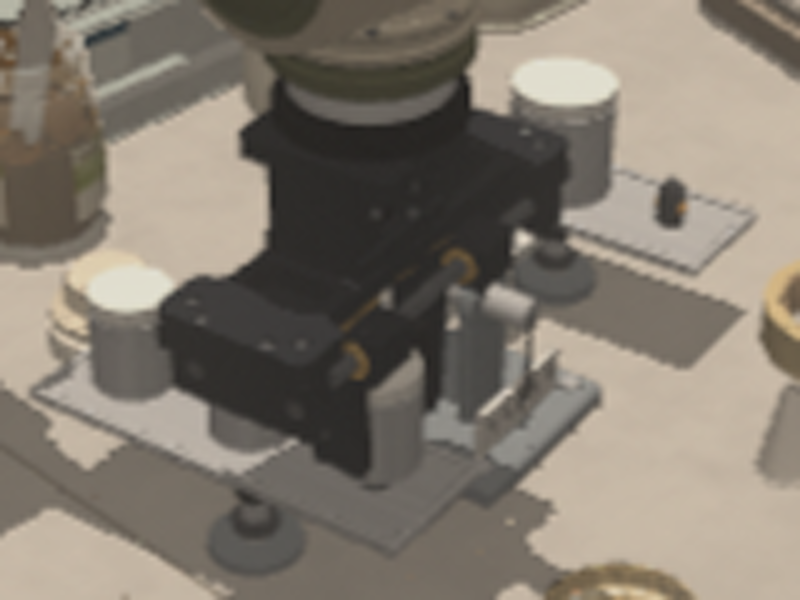

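step_arm([
  [0.02,-0.005,0,0,0,0.005],
  [0.02,-0.005,0,0,0,0.005],
  [0,0,0,0,0,0],
])

```text
clock: 12.6
eef_pos: [0.4842, 0.1089, 0.1037]
tool_rot: [2.112, 0.135, -2.105]
wrist_force: [0.7, 0.2, -0.2]
finger_gap: 0.416
```

step_arm([
  [0.02,-0.005,0,0,0,0.005],
  [0.015,-0.003,0,0,0,0.005],
  [0,0,0,0,0,0],
])

```text
clock: 12.9
eef_pos: [0.4841, 0.1095, 0.1003]
tool_rot: [2.106, 0.118, -2.096]
wrist_force: [0.3, -0.0, -0.1]
finger_gap: 0.413
```

step_arm([
  [0.01,0,0,0,0,0.003],
  [0,0,0,0,0,0],
])

```text
clock: 13.1
eef_pos: [0.4842, 0.1094, 0.0994]
tool_rot: [2.105, 0.113, -2.093]
wrist_force: [0.3, -0.0, 0.8]
finger_gap: 0.411
```

```bash
python3 st.py 0.4846 0.1067 0.13 -.06;python3 look.py pics/s11.png
```

```text
t 13.1 pos [0.4842 0.1094 0.0994] F [ 0.33 -0.03  0.84] gap 36.2
tooly [ 0.1733 -0.9826  0.0673] x [ 0.0113 -0.0663 -0.9977] move units [-0.303  0.048  0.001]
rot units [ 0.0004  0.0002 -0.0047]
```

View pics/s11.png

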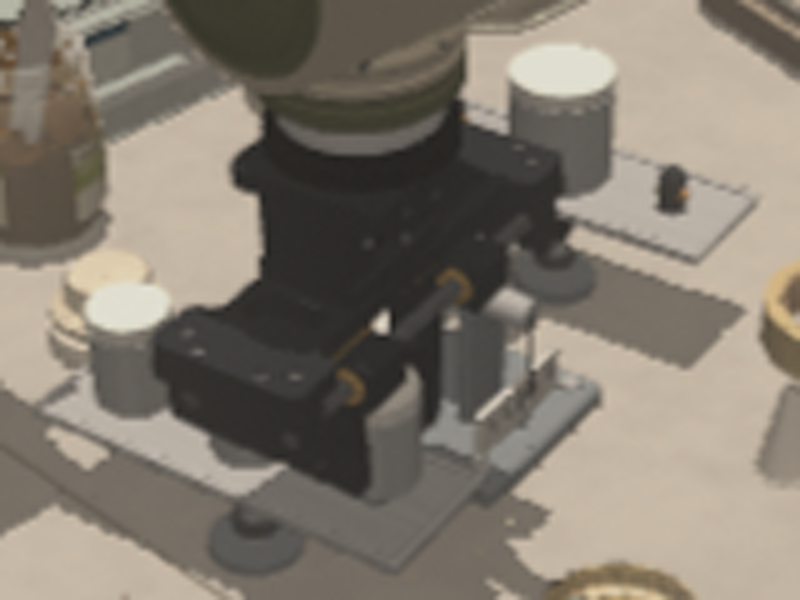

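step_arm([
  [0.008,0,0,0,0,0],
  [0,0,0,0,0,0],
])

```text
clock: 13.35
eef_pos: [0.4842, 0.1093, 0.0986]
tool_rot: [2.105, 0.113, -2.094]
wrist_force: [0.8, 0.5, 0.7]
finger_gap: 0.415
```

step_arm([
  [0.008,0,0,0,0,0],
  [0,0,0,0,0,0],
])

```text
clock: 13.55
eef_pos: [0.4842, 0.1092, 0.0978]
tool_rot: [2.105, 0.113, -2.093]
wrist_force: [1.0, 0.3, -0.1]
finger_gap: 0.411
```

step_arm([
  [0.006,0,0,0,0,0],
  [0,0,0,0,0,0],
])

```text
clock: 13.75
eef_pos: [0.4842, 0.1092, 0.0973]
tool_rot: [2.105, 0.113, -2.093]
wrist_force: [1.0, 0.3, 0.9]
finger_gap: 0.412
```

step_arm([
  [0.004,0,0,0,0,0],
  [0,0,0,0,0,0],
])

```text
clock: 13.95
eef_pos: [0.4843, 0.1092, 0.097]
tool_rot: [2.105, 0.113, -2.093]
wrist_force: [1.2, 0.1, 1.4]
finger_gap: 0.412
```

step_arm([
  [0.005,0,0,0,0,0],
  [0,0,0,0,0,0],
])

```text
clock: 14.15
eef_pos: [0.4844, 0.1091, 0.0965]
tool_rot: [2.105, 0.113, -2.093]
wrist_force: [1.5, 0.6, 2.6]
finger_gap: 0.409
```

step_arm([
  [0.005,0,0,0,0,0],
  [0,0,0,0,0,0],
])

```text
clock: 14.35
eef_pos: [0.4845, 0.1091, 0.0961]
tool_rot: [2.106, 0.113, -2.093]
wrist_force: [1.6, 0.3, 4.5]
finger_gap: 0.408
```

step_arm([
  [0.003,0,0,0,0,0],
  [0,0,0,0,0,0],
])

```text
clock: 14.55
eef_pos: [0.4844, 0.1091, 0.0958]
tool_rot: [2.106, 0.113, -2.093]
wrist_force: [0.8, 0.3, 4.9]
finger_gap: 0.409
```

step_arm([
  [0.003,0,0,0,0,0],
  [0,0,0,0,0,0],
])

```text
clock: 14.75
eef_pos: [0.4844, 0.1091, 0.0955]
tool_rot: [2.106, 0.113, -2.093]
wrist_force: [1.2, 0.6, 4.9]
finger_gap: 0.411
```

step_arm([
  [0.004,0,0,0,0,0],
  [0,0,0,0,0,0],
])

```text
clock: 14.95
eef_pos: [0.4844, 0.109, 0.0951]
tool_rot: [2.106, 0.113, -2.093]
wrist_force: [1.0, -0.5, 4.0]
finger_gap: 0.41
```

step_arm([
  [0.004,0,0,0,0,0],
  [0,0,0,0,0,0],
])

```text
clock: 15.15
eef_pos: [0.4845, 0.109, 0.0947]
tool_rot: [2.106, 0.113, -2.093]
wrist_force: [1.8, -0.2, 5.7]
finger_gap: 0.411
```

step_arm([
  [0.004,0,0,0,0,0],
  [0,0,0,0,0,0],
])

```text
clock: 15.35
eef_pos: [0.4845, 0.109, 0.0943]
tool_rot: [2.106, 0.113, -2.093]
wrist_force: [1.9, 1.1, 5.7]
finger_gap: 0.411
```

step_arm([
  [0.004,0,0,0,0,0],
  [0,0,0,0,0,0],
])

```text
clock: 15.55
eef_pos: [0.4844, 0.1089, 0.0937]
tool_rot: [2.105, 0.113, -2.093]
wrist_force: [2.3, 0.4, 3.7]
finger_gap: 0.409
```

step_arm([
  [0.007,0,0,0,0,0],
  [0,0,0,0,0,0],
])

```text
clock: 15.75
eef_pos: [0.4843, 0.1089, 0.0929]
tool_rot: [2.105, 0.113, -2.093]
wrist_force: [1.9, -0.1, 2.5]
finger_gap: 0.413
```

step_arm([
  [0.007,0,0,0,0,0],
  [0,0,0,0,0,0],
])

```text
clock: 15.95
eef_pos: [0.4842, 0.1088, 0.0922]
tool_rot: [2.105, 0.113, -2.094]
wrist_force: [2.4, 0.1, 2.9]
finger_gap: 0.409
```

```bash
python3 look.py pics/s12.png; python3 - <<'E'
import cv2,numpy as np
a=[cv2.imread(f"pics/s{i}.png")[300:580,300:560] for i in(11,12)]
o=cv2.resize(np.hstack(a),None,fx=1.5,fy=1.5);o=cv2.convertScaleAbs(o,alpha=1.6,beta=10);cv2.imwrite("pics/c2.png",o)
E
```

```text
(no output)
```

View pics/c2.png

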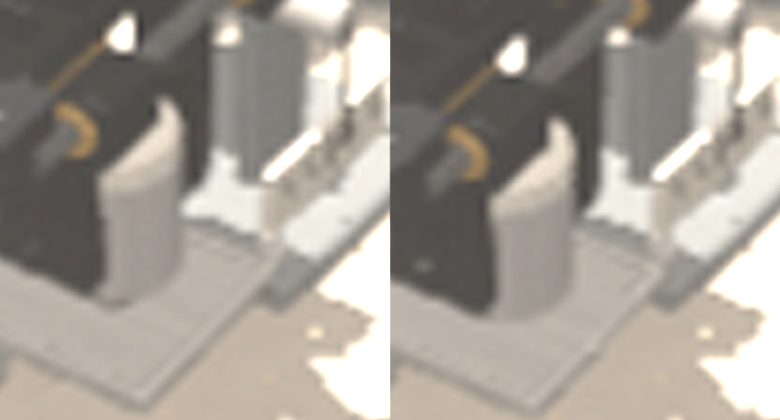

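step_arm([
  [0.008,0,-0.004,0,0,0],
  [0.008,0,0,0,0,0],
  [0,0,0,0,0,0],
])

```text
clock: 16.3
eef_pos: [0.4845, 0.1088, 0.0905]
tool_rot: [2.104, 0.113, -2.094]
wrist_force: [0.8, 0.6, 1.1]
finger_gap: 0.412
```

step_arm([
  [0.008,0,0,0,0,0],
  [0.008,0,0,0,0,0],
  [0,0,0,0,0,0],
])

```text
clock: 16.6
eef_pos: [0.4846, 0.1087, 0.089]
tool_rot: [2.105, 0.113, -2.094]
wrist_force: [1.6, 1.4, 2.9]
finger_gap: 0.412
```

step_arm([
  [0.008,0,0,0,0,0],
  [0.008,0,0,0,0,0],
  [0,0,0,0,0,0],
])

```text
clock: 16.9
eef_pos: [0.4847, 0.1086, 0.0874]
tool_rot: [2.105, 0.113, -2.094]
wrist_force: [0.5, 0.2, 2.5]
finger_gap: 0.412
```

step_arm([
  [0.006,0,0,0,0,0],
  [0,0,0,0,0,0],
])

```text
clock: 17.1
eef_pos: [0.4847, 0.1086, 0.0869]
tool_rot: [2.105, 0.113, -2.094]
wrist_force: [-0.1, 0.8, 3.4]
finger_gap: 0.413
```

step_arm([
  [0.005,0,0,0,0,0],
  [0,0,0,0,0,0],
])

```text
clock: 17.3
eef_pos: [0.4847, 0.1085, 0.0864]
tool_rot: [2.105, 0.113, -2.093]
wrist_force: [0.2, 0.2, 3.5]
finger_gap: 0.412
```

step_arm([
  [0.005,0,0,0,0,0],
  [0,0,0,0,0,0],
])

```text
clock: 17.5
eef_pos: [0.4847, 0.1085, 0.0859]
tool_rot: [2.105, 0.113, -2.093]
wrist_force: [0.1, 0.7, 3.8]
finger_gap: 0.411
```

```bash
python3 look.py pics/s13.png; python3 - <<'E'
import cv2,numpy as np
a=[cv2.imread(f"pics/s{i}.png")[300:580,300:560] for i in(12,13)]
o=cv2.resize(np.hstack(a),None,fx=1.5,fy=1.5);o=cv2.convertScaleAbs(o,alpha=1.6,beta=10);cv2.imwrite("pics/c3.png",o)
E
```

```text
(no output)
```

View pics/c3.png

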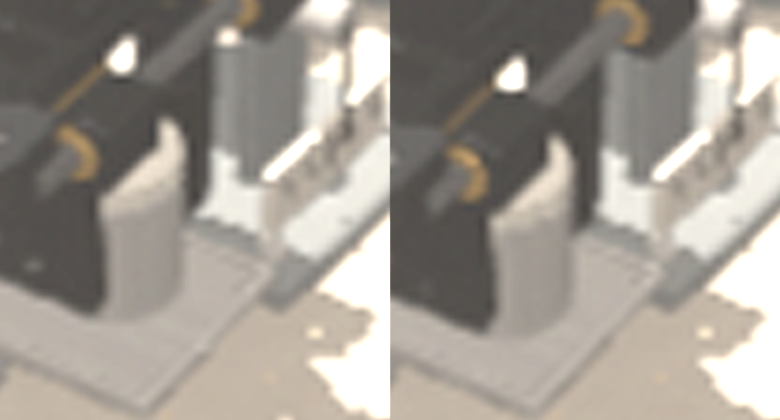

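View pics/s13.png

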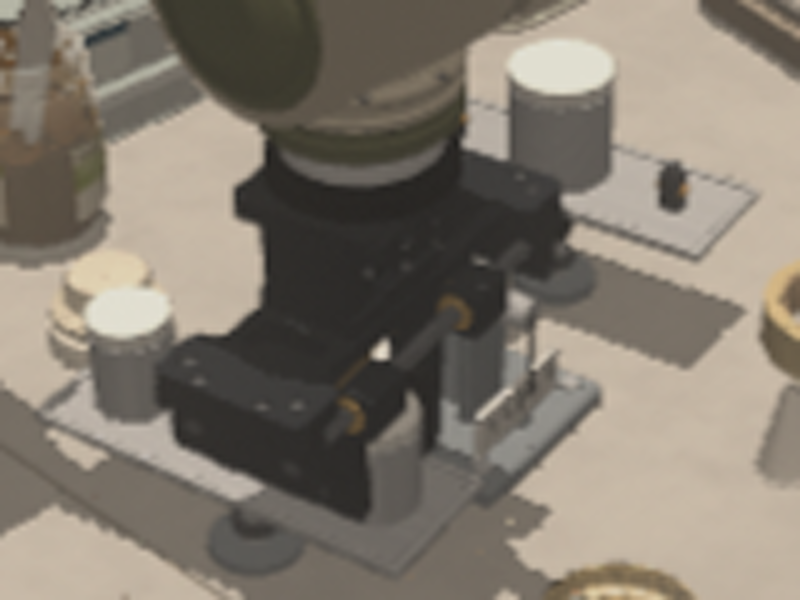

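step_arm([
  [0.005,0,0,0,0,0],
  [0,0,0,0,0,0],
])

```text
clock: 17.75
eef_pos: [0.4848, 0.1085, 0.0854]
tool_rot: [2.105, 0.113, -2.093]
wrist_force: [1.0, 0.3, 5.3]
finger_gap: 0.412
```

step_arm([
  [0.005,0,0,0,0,0],
  [0,0,0,0,0,0],
])

```text
clock: 17.95
eef_pos: [0.4848, 0.1085, 0.0851]
tool_rot: [2.105, 0.113, -2.093]
wrist_force: [-0.2, 0.5, 5.7]
finger_gap: 0.414
```

step_arm([
  [0.004,0,0,0,0,0],
  [0,0,0,0,0,0],
])

```text
clock: 18.15
eef_pos: [0.485, 0.1085, 0.0848]
tool_rot: [2.106, 0.113, -2.093]
wrist_force: [-0.7, 1.0, 7.5]
finger_gap: 0.411
```

step_arm([
  [0.004,0,0,0,0,0],
  [0,0,0,0,0,0],
])

```text
clock: 18.35
eef_pos: [0.4851, 0.1085, 0.0846]
tool_rot: [2.106, 0.113, -2.092]
wrist_force: [-0.5, 1.4, 9.0]
finger_gap: 0.415
```

step_arm([
  [0.004,0,0,0,0,0],
  [0,0,0,0,0,0],
])

```text
clock: 18.55
eef_pos: [0.4851, 0.1085, 0.0844]
tool_rot: [2.107, 0.113, -2.092]
wrist_force: [-1.4, 1.2, 11.1]
finger_gap: 0.413
```

step_arm([
  [0.003,0,0,0,0,0],
  [0,0,0,0,0,0],
])

```text
clock: 18.75
eef_pos: [0.4852, 0.1085, 0.0842]
tool_rot: [2.107, 0.113, -2.092]
wrist_force: [-0.7, 1.3, 12.5]
finger_gap: 0.413
```

step_arm([
  [0.003,0,0,0,0,0],
  [0,0,0,0,0,0],
])

```text
clock: 18.95
eef_pos: [0.4852, 0.1085, 0.084]
tool_rot: [2.107, 0.113, -2.091]
wrist_force: [-2.4, 2.0, 13.7]
finger_gap: 0.411
```

```bash
python3 look.py pics/s14.png
```

```text
(no output)
```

View pics/s14.png

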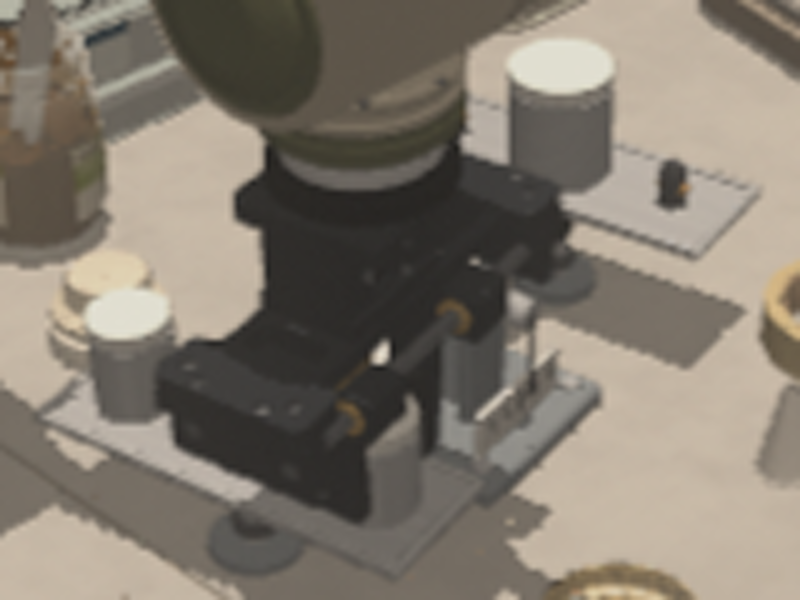

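```bash
python3 - <<'E'
from h import *
p=np.load("p.npy").copy()
# scene-only fit for image consistency
p=np.array([ 0.5687248,-0.00695254,0.17397368,-.07])
f=lambda P:np.round(((proj("scene",P)-[165,130])+.5)*5-.5)[0]
for t in(-.06,-.07,-.08):
  p[3]=t
  print(t,"lid L2",f(world(p,1,2,.048)),"big lid",f(world(p,-1,1,.06)),"post R0 top",f(world(p,-1,0,.024)))
  for h in(0,.003,.013):
    c=world(p,1,0,h);a=np.linspace(0,6.28,60)
    q=np.array([f(c+.019*np.array([np.cos(b),np.sin(b),0])) for b in a]);print(h,"bottom max v",q[:,1].max(),"right u",q[:,0].max(),"lid ctr",f(world(p,1,0,h+.048)))
E
```

```text
-0.06 lid L2 [126. 312.] big lid [561.  68.] post R0 top [673. 166.]
0 bottom max v 530.0 right u 423.0 lid ctr [374. 412.]
0.003 bottom max v 525.0 right u 423.0 lid ctr [374. 407.]
0.013 bottom max v 506.0 right u 422.0 lid ctr [373. 387.]
-0.07 lid L2 [126. 315.] big lid [560.  66.] post R0 top [673. 164.]
0 bottom max v 532.0 right u 423.0 lid ctr [374. 415.]
0.003 bottom max v 527.0 right u 423.0 lid ctr [373. 410.]
0.013 bottom max v 509.0 right u 423.0 lid ctr [372. 390.]
-0.08 lid L2 [125. 318.] big lid [560.  64.] post R0 top [673. 162.]
0 bottom max v 534.0 right u 424.0 lid ctr [373. 418.]
0.003 bottom max v 529.0 right u 423.0 lid ctr [373. 413.]
0.013 bottom max v 511.0 right u 423.0 lid ctr [372. 394.]
```

step_arm([
  [0.003,0,0,0,0,0],
  [0,0,0,0,0,0],
])

```text
clock: 19.2
eef_pos: [0.4851, 0.1085, 0.0839]
tool_rot: [2.107, 0.113, -2.091]
wrist_force: [-1.1, 1.8, 15.4]
finger_gap: 0.405
```

step_arm([
  [-0.014,0,0.003,0,0,0],
  [-0.01,0.002,0,0,0,-0.005],
  [-0.02,0.003,0,0,0,-0.009],
  [-0.02,0.003,0,0,0,-0.009],
  [-0.02,0.003,0,0,0,-0.009],
  [-0.015,0.003,0,0,0,-0.009],
  [0,0,0,0,0,0],
  [0,0,0,0,0,0],
])

```text
clock: 20.0
eef_pos: [0.4847, 0.1074, 0.0927]
tool_rot: [2.129, 0.183, -2.129]
wrist_force: [2.6, 2.8, 0.8]
finger_gap: 0.411
```

```bash
python3 st.py 0.4846 0.1067 0.13 0; python3 look.py pics/s15.png
```

```text
t 20.0 pos [0.4847 0.1074 0.0927] F [2.59 2.78 0.76] gap 36.2
tooly [ 0.1734 -0.9849  0.0026] x [ 2.0e-04 -2.6e-03 -1.0e+00] move units [-0.372  0.008  0.002]
rot units [ 0.0001  0.0001 -0.0017]
```

View pics/s15.png

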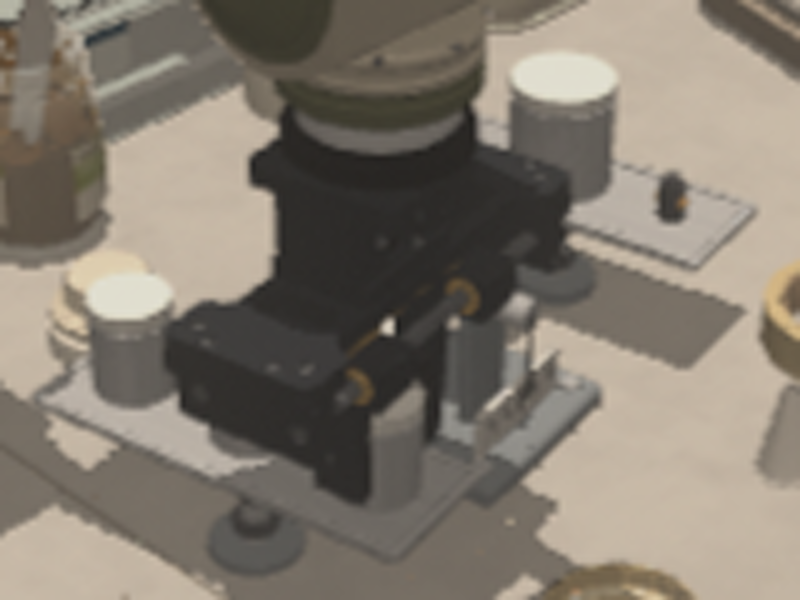

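step_arm([
  [0,0,0,0,0,0],
  [0,0,0,0,0,0],
  [0,0,0,0,0,0],
  [0,0,0,0,0,0],
], jaw=-0.4)

```text
clock: 20.45
eef_pos: [0.4844, 0.1073, 0.0927]
tool_rot: [2.128, 0.183, -2.13]
wrist_force: [-0.0, -0.1, 0.6]
finger_gap: 0.698
```

step_arm([
  [-0.1,0,0,0,0,0],
  [-0.3,0,0,0,0,0],
  [-0.4,0,0,0,0,0],
  [-0.4,0,0,0,0,0],
  [-0.3,0.0,0.3,0,0,0],
  [0,0,0.4,0,0,0],
  [0,0,0.4,0,0,0],
  [0,0,0,0,0,0],
])

```text
clock: 21.25
eef_pos: [0.3723, 0.0887, 0.2436]
tool_rot: [2.128, 0.183, -2.13]
wrist_force: [0.4, -0.6, 0.1]
finger_gap: 0.698
```

```bash
python3 st.py 0.4846 0.1067 0.13 0; python3 look.py pics/s16.png
```

```text
t 21.25 pos [0.3723 0.0887 0.2436] F [ 0.41 -0.57  0.07] gap 61.4
tooly [ 0.1736 -0.9848  0.0029] x [-6.e-04 -3.e-03 -1.e+00] move units [ 1.134  0.014 -1.138]
rot units [ 0.0003  0.0007 -0.0018]
```

View pics/s16.png

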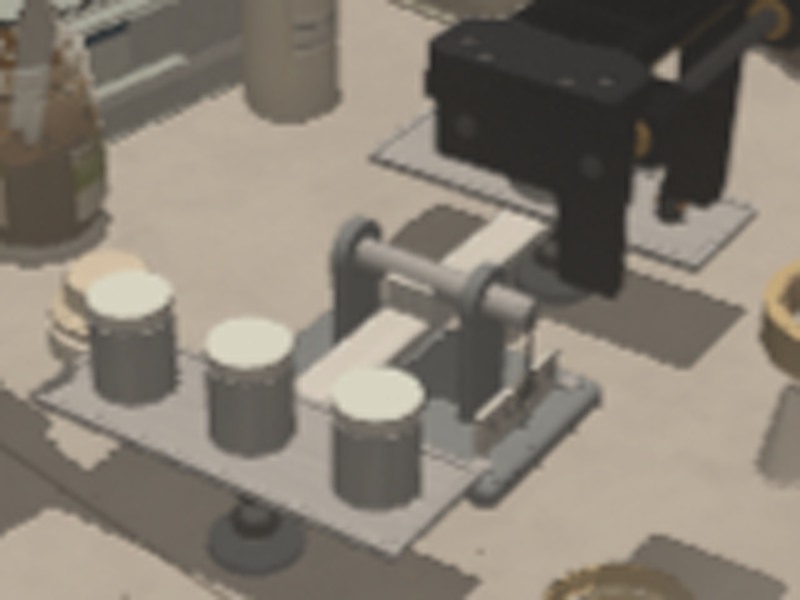

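step_arm([
  [-0.2,0,0.3,0,0,0],
  [-0.2,0.3,0.2,0,0,0],
  [0,0.4,0,0,0,0],
  [0,0.4,0,0,0,0],
  [0,0.4,0,0,0,0],
  [0,0.4,0,0,0,0],
  [0,0.4,0,0,0,0],
  [0,0,0,0,0,0],
  [0,0,0,0,0,0],
])

```text
clock: 22.2
eef_pos: [0.3675, -0.1472, 0.2835]
tool_rot: [2.13, 0.182, -2.13]
wrist_force: [0.5, 0.0, -0.5]
finger_gap: 0.701
```

```bash
python3 - <<'E'
from h import *
p=np.array([ 0.5687248,-0.00695254,0.17397368,0])
f=lambda P:np.round(((proj("scene",P)-[165,130])+.5)*5-.5,1)[0]
for t in(-.01,0,.01):
  p[3]=t;print(t,[f(world(p,1,i,.048)) for i in(2,1,0)],"L0 +3mm",f(world(p,1,0,.051)),"big",f(world(p,-1,1,.06)),"R0",f(world(p,-1,0,.024)))
im=env.read_camera("scene")[:,:,::-1];cv2.imwrite("pics/full.png",im)
cv2.imwrite("pics/s17.png",cv2.resize(im[130:250,165:325],None,fx=5,fy=5,interpolation=cv2.INTER_CUBIC))
cv2.imwrite("pics/t17.png",env.read_camera("top")[:,:,::-1])
print(env.read_state()["clock"],env.read_state()["joint_velocities"])
E
```

```text
-0.01 [array([127.3, 297.8]), array([247.8, 346. ]), array([376.1, 397.3])] L0 +3mm [376.  391.4] big [562.6  77.1] R0 [673.1 176.4]
0 [array([127.7, 294.9]), array([248.3, 343.1]), array([376.6, 394.3])] L0 +3mm [376.6 388.3] big [563.  79.] R0 [673.  178.6]
0.01 [array([128., 292.]), array([248.7, 340.1]), array([377.1, 391.3])] L0 +3mm [377.1 385.2] big [563.4  80.9] R0 [673.  180.7]
22.3 [ 0.01281096 -0.00928937  0.0074275   0.0010002  -0.00207262 -0.00192825]
```

View pics/s17.png

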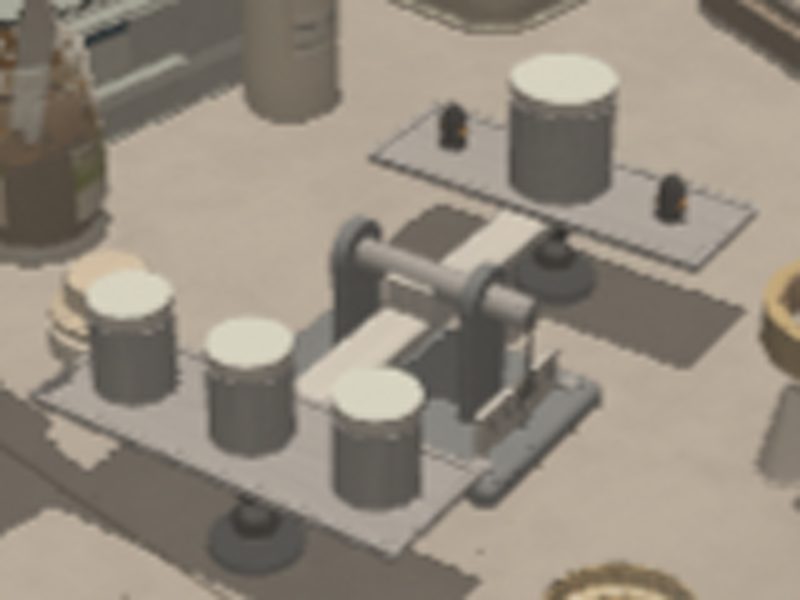

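View pics/t17.png

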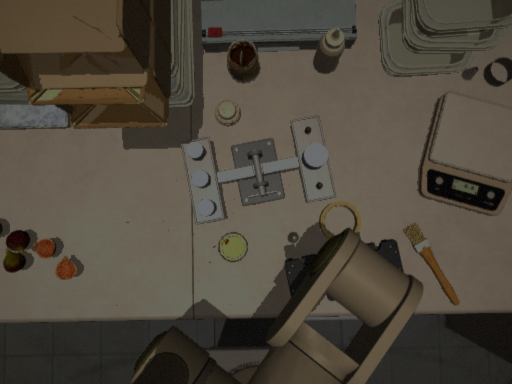

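```bash
python3 -c "
from cell import env
print(env.finish_job())"
```

```text
the job is handed in; nothing more can be done
None
```

I moved the small cup from the front post of the right pan to the free front post of the left pan. The three small cups now sit on the left against the large one on the right. I handed the job in at 22.3 s of the 51 s allowed.

- **Level and home:** in the last pictures every cup lid was within about 2 px (in the 5x enlarged view) of where it should be with the beam level and the cups fully home. The moved cup's lid was at row 394.5 against a predicted 394.3, where 3 mm too high would show at about 388. The left pan hung clear of its rest.
- **Forces:** the readings at the end of each move peaked at 15.4 N pressing and 6.5 N pulling. That pressing force works out to about 1.0 mm on the left rest cap, under the 1.4 mm limit.
- **One disagreement:** the cup went over the balls at a reading of only about 6 N, below the stated 8 to 13 N. The picture and the stop at the expected height both indicate it is home.
- **Rest of the table:** the gripper was open and clear of everything at the end. By eye in the last overhead picture, the lid, nozzle, tape and timer had not moved.

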